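# Weed out the tired spring clamp

## Task

Before a glue-up, weed out the tired clamp: of the three spring clamps clipped on the wooden clamp rail, one has lost its bite. Tug the clamps upward to compare them: the tired one slides up with a light pull of about 5 N, while the sound ones hold against 10 N. Put the tired clamp in the open plywood tray and leave the two sound ones clipped well down on the rail; do not disturb the things lying behind.

Things in the scene. Friction and masses are not known exactly. Their poses are not given: they have to be found in the camera images.
- rail: Shop-made wooden clamp rail, fixed to the bench: base board 100x270x18 mm and on it an upright strip 12 mm thick, 250 mm long (along y), its flat top edge 98 mm above the bench; low gussets at the ends (top 52 mm above the bench). Origin: centre of the underside; x across the strip, y along it, z up. The three clamps sit astride the top edge, about 84 mm apart.
- tray: Open plywood tray, fixed to the bench, 190 mm (its x) x 160 mm (its y) x 45 mm high, walls and floor 6 mm. Origin: centre of its underside, z up.
- clamp_1: One of three spring clamps that look alike: two steel levers on a riveted pivot, black grips and jaw pads; 105 mm high, 71 mm over the spread handles, 0.15 kg. Origin: the throat between the jaws, seated on the rail's top edge; z up to the handles (tips z = 69 mm, x = +-31 mm), x across the rail, y along it. The jaw pads bite the rail 22 to 36 mm below the throat.
- clamp_2: Spring clamp like clamp_1, same axes. The tired one can sit at any place on the rail and cannot be told by eye. Dragged straight up by the cheeks, a sound clamp starts to slide at 14 to 23 N, the tired one at 1 to 5 N; it keeps that drag until it is off the rail, 36 mm up. The clamp's own weight is included.
- clamp_3: Spring clamp like clamp_1, same axes. Where to grip any of them: the steel cheeks, 28 mm wide along y, 22 mm along x, from z = 0 to 33 mm, fingers closing along y from above, tips no lower than z = 3 mm (the rail is below). Off the rail the jaws spring shut; their lowest point is then z = -38 mm. Squeezing the handles together along x opens the jaws.
- wood_block: Bystander: bare wooden block, 62x120x38 mm, lying on the bench at the back. Origin: centre of its underside.
- glue_tube: Bystander: white glue tube with a red cap, 46x155x35 mm, lying on the bench at the back. Origin: centre of its underside.
- try_square: Bystander: try square with wooden stock and steel blade, 119x174x19 mm, lying on the bench at the back. Origin: centre of its underside.
Things that resemble listed ones, but are neither listed nor needed, are in the scene too. What is shaped like the clamp_3 but green or purple is not meant.

How it is judged:
By the outcome, as a careful person would: the job done as asked, in the order asked, and still so for the second after the job is handed in, with the robot touching nothing.
It also fails if it takes over 64 s, if anything falls off the work surface, if the arm or the gripper's body presses on something with over 40 N, if the wrist force passes 120 N, or if a joint passes its speed limit or range.

## Robot

A 6-joint arm with a two-finger parallel gripper is mounted at the origin on a cart in front of the work surface, level with it; the furniture and walls round the work are solid. World frame = base frame: x ahead of the robot, y to its left, z up, the work surface at z = 0. Lengths are in mm, angles in rad, forces in N, time in s.
With the tool pointing down it reaches from about 400 to 925 mm from the base axis. Payload 12.5 kg.
Tool frame: the origin (TCP) lies midway between the tips of the shut fingers; the grasp point (between the pads) lies 19 mm behind it; z points along the fingers, y is the line along which they close (so a half turn about z gives the same grasp; the last joint's range is limited). The gripper opens to 95 mm and grips with 3 to 60 N. Pads are 20 mm wide; open, the fingers measure 119 mm over their backs; the gripper's body (75 mm by 180 mm) begins 59 mm behind the grasp point.
Start: joints at [1.119, 0.491, 1.559, -0, 1.092, -0.106], TCP at [211.829, 588.03, 179.661] pointing down, gripper open.
Joint ranges: [-3.1, 3.1], [-0.84, 2.19], [0.05, 2.79], [-1.13, 4.28], [0.06, 2.93], [-2.69, 2.69]. Speed limits (rad/s): [2.22, 2.22, 2.79, 3.14, 3.14, 3.14].

## Interface

Orientations are given as [roll, pitch, yaw] about the fixed x, y, z axes, in that order (R = Rz(yaw) Ry(pitch) Rx(roll)).
In Python, from cell import * gives the robot as it stands.
- The arm moves only by the tool servo_tool, never from a script. Its argument "moves" is one flat list of numbers, 5 for each row, row after row: the shift along the world's x, y, z as a fraction of full scale, then the turn about the world's z as a fraction of full scale, then the opening, from 0 (shut) to 1 (fully open). A call has 1 to 12 rows; each row is the pose to reach, as a shift and turn from the pose commanded when the call began, turning the shorter way round; what a row does not reach only later rows make up. Full scale, the value 1, is 400 mm for a shift and 180 degrees for a turn. A row lasts 1/12 s, in which the tool goes at most 41.7 mm and 7.16 degrees, less where a joint would pass 70% of its speed; a pose out of reach is approached as far as the arm can. A call with a number of a shift or a turn outside -1 to 1 is refused whole. A call with a gripper value outside its range is refused whole. The fingers move at their own pace and stop on an object; the grip force is fixed at half the most. Time passes only in rows, so rows that repeat a pose let the fingers close. It gives the time, the measured TCP pose, the force, the opening and the grip force at its end, in the units of the state.
- state(): the state, without advancing time (a new reading comes with each control period).
- read_camera(name): name is "scene" or "top"; returns (picture, depth): 420x560x3 uint8, blue, green, red; 420x560 float32, mm along the optical axis (not along the pixel's ray), 0 where there is no reading.
- get_calibration(name): a dict with "K" (3x3 intrinsics, pixels), "R" (3x3) and "t" (3): a world point X has camera coordinates R X + t. Camera axes: x right, y down, z forward; pixel columns grow to the right and rows downward; lengths in mm; the calibration is good to about 2 mm. A picture is of the moment at which its call begins. get_calibration takes no time and is no camera call.
- job_done(): hands the job in; it is judged then, once.
The state is a dict: "t": time; "joints": joint angles; "qvel": joint speeds; "tau": joint torques, N m; "eef_pos": TCP position; "tcp_rot": TCP orientation; "ft_force": force on the tool from outside, world axes, zero at the start; "moment": the same for the moment, N m; "opening": opening from 0.0 (shut) to 1.0 (fully open); "grip_force": force on a finger pad.
Only numpy, scipy, OpenCV 4.12 (cv2) and the standard library are available. Lean on these libraries where they do the work, as an engineer would, in place of code of your own. Each camera call takes 0.05 s, during which the arm holds its last target. There are 200 camera calls.

## Working session

There is one attempt and no reset: what is moved stays moved. The work goes in short steps, Python scripts to look and compute and a tool call to move; the robot and the scene stay as the last step left them, time stands still between calls to the robot, and variables do not carry over. Pictures are saved under pics/ and viewed, at most 10 in all, crops included, and the job is handed in when it is done.

Besides the shell and the picture viewer there is one more tool, called after "Request:" as name(argument=value, ...), one argument or row to a line, values as JSON. servo_tool: Moves the arm, as the interface text tells. Its arguments: {"type":"object","properties":{"moves":{"type":"array"}},"required":["moves"]}

```bash
mkdir -p pics; python3 - <<'E'
from cell import *
import cv2,numpy as np
for n in("scene","top"):
    p,d=read_camera(n);cv2.imwrite(f"pics/{n}0.png",p);np.save(f"{n}0.npy",d);c=get_calibration(n);print(n,c)
print(state())
E
```

```text
scene {'K': array([[501.26926866,   0.        , 271.36493344],
       [  0.        , 501.26926866, 206.53014181],
       [  0.        ,   0.        ,   1.        ]]), 'R': array([[ 0.72858865, -0.68494493,  0.00300559],
       [-0.49349066, -0.52796809, -0.6911705 ],
       [ 0.47500059,  0.50209575, -0.72268548]]), 't': array([-343.80677781,  327.51873751, 1300.62491032])}
top {'K': array([[497.77121898,   0.        , 284.06408597],
       [  0.        , 497.77121898, 208.31698411],
       [  0.        ,   0.        ,   1.        ]]), 'R': array([[ 0.19829087, -0.98014258,  0.00112162],
       [-0.80114835, -0.16273791, -0.57591465],
       [ 0.564661  ,  0.11330003, -0.81750906]]), 't': array([ -31.6289883 ,  486.89998972, 1427.61535455])}
{'t': 0.1, 'joints': array([ 1.11936360e+00,  4.91513562e-01,  1.55940237e+00,  1.50550597e-05,
        1.09169556e+00, -1.05599305e-01]), 'qvel': array([ 1.24900797e-03, -5.58972908e-04, -9.07064210e-04,  3.87257771e-05,
       -4.08380539e-04,  1.17958864e-03]), 'tau': array([ 3.11627744e-03, -6.13622546e+01, -2.58601159e+01,  6.94990670e-02,
        4.69201477e-02, -6.20841251e-05]), 'eef_pos': array([211.7253941 , 587.77406018, 179.10655519]), 'tcp_rot': array([-3.14058089e+00, -1.20667672e-04,  2.79575223e+00]), 'ft_force': array([ 0.31875151, -0.11353721,  1.01082616]), 'moment': array([ 0.03530466,  0.06884564, -0.01996492]), 'grip_force': 0.0, 'opening': 0.9996780001156209}
```

View pics/scene0.png

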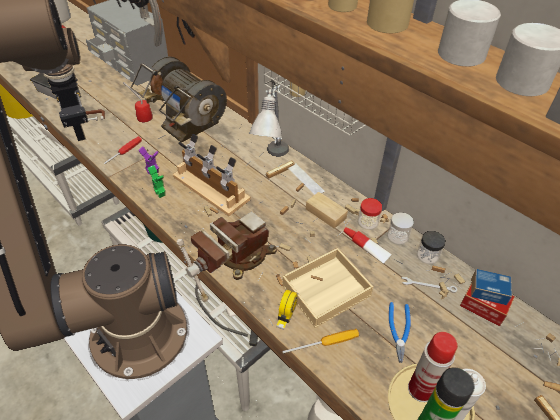

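View pics/top0.png

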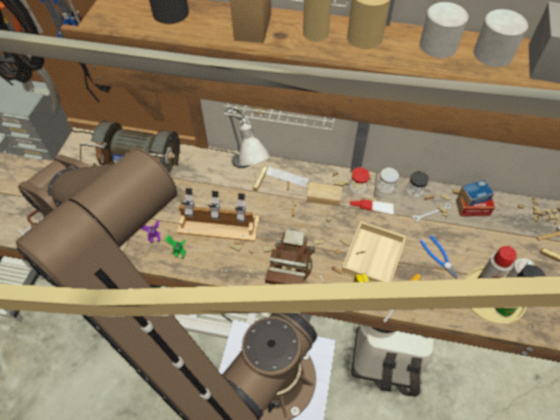

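The scene view shows the rail at about (212,185), with clamps at (187,150), (208,160) and (229,170). The tray is at (328,285), and a vise at (237,240) stands between the rail and the tray. The top view shows the clamps at (189,203), (214,205) and (240,208), and the tray at (375,252).

```bash
cat > h.py <<'E'
from cell import *
import cv2,numpy as np
def cloud(n,d):
    c=get_calibration(n);K,R,t=c["K"],c["R"],c["t"]
    v,u=np.mgrid[:420,:560];r=np.stack([(u-K[0,2])/K[0,0],(v-K[1,2])/K[1,1],np.ones(u.shape)],-1)
    return (r*d[...,None]-t)@R
def show(a,b): return np.hstack([cv2.resize(x,None,fx=390/x.shape[1],fy=390/x.shape[1],interpolation=cv2.INTER_CUBIC) for x in(a,b)])
E
python3 - <<'E'
from h import *
im={};P={}
for n in("scene","top"):
    im[n]=cv2.imread(f"pics/{n}0.png");P[n]=cloud(n,np.load(f"{n}0.npy"))
cv2.imwrite("pics/c1.png",show(im["scene"][130:225,165:265],im["top"][180:250,170:265]))
np.set_printoptions(precision=0,suppress=True)
for n,pts in(("scene",[(187,150),(208,160),(229,170),(212,188),(328,285),(285,283),(371,289),(338,252),(322,322),(237,235)]),("top",[(189,203),(214,205),(240,208),(220,220),(375,252),(366,226),(404,236),(385,281),(346,270)])):
    for u,v in pts: print(n,u,v,P[n][v,u])
# bird's-eye height-based fits
for n in P:
    p=P[n]; X=p.reshape(-1,3); ok=np.load(f"{n}0.npy").ravel()>0
    c=P["scene"][188,212]
    m=ok&(np.hypot(X[:,0]-c[0],X[:,1]-c[1])<190)
    hi=m&(X[:,2]>110)&(X[:,2]<180); Y=X[hi][:,:2].astype(np.float32)
    print(n,"high pts",hi.sum()); 
    if len(Y)>10:
        _,l,cc=cv2.kmeans(Y,3,None,(3,50,.1),5,1);print(cc,np.bincount(l.ravel()))
    b=m&(abs(X[:,2]-18)<4);print("base",b.sum(),cv2.minAreaRect(X[b][:,:2].astype(np.float32)))
    tc=P["scene"][285,328]; q=ok&(np.hypot(X[:,0]-tc[0],X[:,1]-tc[1])<170)&(abs(X[:,2]-45)<5)
    print("tray",q.sum(),cv2.minAreaRect(X[q][:,:2].astype(np.float32)))
E
```

```text
Traceback (most recent call last):
  File "h.py", line 7, in show
    def show(a,b): return np.hstack([cv2.resize(x,None,fx=390/x.shape[1],fy=390/x.shape[1],interpolation=cv2.INTER_CUBIC) for x in(a,b)])
                          ~~~~~~~~~^^^^^^^^^^^^^^^^^^^^^^^^^^^^^^^^^^^^^^^^^^^^^^^^^^^^^^^^^^^^^^^^^^^^^^^^^^^^^^^^^^^^^^^^^^^^^^^^^^^^^^
ValueError: all the input array dimensions except for the concatenation axis must match exactly, but along dimension 0, the array at index 0 has size 370 and the array at index 1 has size 287
```

```bash
sed -i 's/^def show.*/def show(a,b): return np.hstack([cv2.resize(x,(390,390),interpolation=cv2.INTER_CUBIC) for x in(a,b)])/' h.py
python3 - <<'E'
from h import *
im={};P={}
for n in("scene","top"):
    im[n]=cv2.imread(f"pics/{n}0.png");P[n]=cloud(n,np.load(f"{n}0.npy"))
cv2.imwrite("pics/c1.png",show(im["scene"][130:225,165:260],im["top"][170:265,170:265]))
np.set_printoptions(precision=0,suppress=True)
for n,pts in(("scene",[(187,150),(208,160),(229,170),(212,188),(328,285),(237,235),(250,222)]),("top",[(189,203),(214,205),(240,208),(220,220),(375,252)])):
    for u,v in pts: print(n,u,v,P[n][v,u])
for n in P:
    X=P[n].reshape(-1,3); ok=np.load(f"{n}0.npy").ravel()>0
    c=P["scene"][188,212]
    m=ok&(np.hypot(X[:,0]-c[0],X[:,1]-c[1])<150)
    hi=m&(X[:,2]>110)&(X[:,2]<180); Y=X[hi][:,:2].astype(np.float32)
    print(n,"high pts",hi.sum()); 
    if len(Y)>10:
        _,l,cc=cv2.kmeans(Y,3,None,(3,50,.1),5,1);print(cc,np.bincount(l.ravel()))
    b=m&(abs(X[:,2]-18)<4);print("base",b.sum(),cv2.minAreaRect(X[b][:,:2].astype(np.float32)))
    tc=P["scene"][285,328]; q=ok&(np.hypot(X[:,0]-tc[0],X[:,1]-tc[1])<140)&(abs(X[:,2]-45)<5)
    print("tray",q.sum(),cv2.minAreaRect(X[q][:,:2].astype(np.float32)))
E
```

```text
scene 187 150 [457. 383. 120.]
scene 208 160 [471. 291. 127.]
scene 229 170 [487. 206. 131.]
scene 212 188 [464. 277.  19.]
scene 328 285 [ 463. -239.   10.]
scene 237 235 [336.  -7. 127.]
scene 250 222 [404.  17. 109.]
top 189 203 [440. 366. 159.]
top 214 205 [446. 285. 163.]
top 240 208 [448. 200. 167.]
top 220 220 [465. 283.  50.]
top 375 252 [ 474. -247.    2.]
scene high pts 560Traceback (most recent call last):
  File "<stdin>", line 16, in <module>
cv2.error: OpenCV(4.12.0) /io/opencv/modules/core/src/kmeans.cpp:259: error: (-215:Assertion failed) (unsigned)_labels.at<int>(i) < (unsigned)K in function 'kmeans'
```

View pics/c1.png

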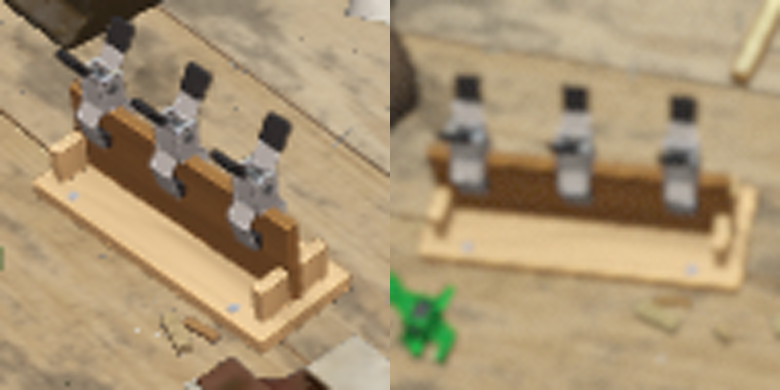

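```bash
python3 - <<'E'
from h import *
np.set_printoptions(precision=1,suppress=True)
for n in("scene","top"):
    X=cloud(n,np.load(f"{n}0.npy")).reshape(-1,3); I=cv2.imread(f"pics/{n}0.png").reshape(-1,3); ok=np.load(f"{n}0.npy").ravel()>0
    m=ok&(abs(X[:,0]-470)<90)&(abs(X[:,1]-285)<160)
    hi=m&(X[:,2]>106)&(X[:,2]<180); Y=X[hi][:,:2].astype(np.float32)
    _,l,cc=cv2.kmeans(Y[:,1:].copy(),3,None,(3,50,.1),5,cv2.KMEANS_PP_CENTERS);l=l.ravel()
    for k in range(3):
        y=Y[l==k];z=X[hi][l==k,2];f=y[:,0];
        print(n,len(y),"x",np.percentile(f,[2,98]),"y",np.percentile(y[:,1],[2,50,98]),"z",np.percentile(z,[2,98]))
    b=m&(abs(X[:,2]-18)<4);print("base",b.sum(),cv2.minAreaRect(X[b][:,:2].astype(np.float32)))
    sat=cv2.cvtColor(I[None],cv2.COLOR_BGR2HSV)[0,:,1]
    s=m&(X[:,2]>60)&(X[:,2]<90)&(sat>90);print("strip front",s.sum(),np.polyfit(X[s,1],X[s,0],1),np.median(X[s],0))
    s=m&(X[:,2]>93)&(X[:,2]<103)&(sat>90);print("strip top",s.sum(),np.polyfit(X[s,1],X[s,0],1),np.median(X[s],0),X[s,1].min(),X[s,1].max())
    q=ok&(np.hypot(X[:,0]-468,X[:,1]+243)<135)&(abs(X[:,2]-45)<4)
    print("tray",q.sum(),cv2.minAreaRect(X[q][:,:2].astype(np.float32)))
    # obstacles height between rail and tray, and nearby
    for x0 in range(320,720,40): print(x0,[int(X[ok&(abs(X[:,0]-x0)<20)&(abs(X[:,1]-y0)<20),2].max(initial=-9)) for y0 in range(500,-400,-40)])
E
```

```text
scene 207 x [447.3 507.9] y [192.4 205.6 222.1] z [107.9 165.3]
scene 186 x [433.2 494.1] y [364.2 376.3 395. ] z [108.7 164.3]
scene 198 x [439.3 501.5] y [278.5 290.1 308.4] z [107.5 164.3]
base 736 ((450.17755126953125, 291.26776123046875), (136.5825653076172, 271.7204284667969), 6.143953800201416)
strip front 222 [ -0.1 493.2] [468.6 263.1  76.9]
strip top 135 [ -0.1 493.8] [470.7 270.   96.6] 168.18214445646694 417.11047704166594
tray 484 ((441.3037109375, -240.90318298339844), (163.65235900878906, 212.9597625732422), 78.75422668457031)
320 [7, 9, 104, 100, 104, 7, 6, 6, 5, -9, -9, 133, 134, 134, 114, 5, 5, 65, 71, 55, 5, 25, 22]
360 [106, 104, 105, 89, 92, 5, 4, 7, 7, 5, 4, 130, 131, 132, 42, 15, 46, 61, 66, 47, 48, 25, 29]
400 [72, 106, 21, 23, 21, 17, 6, 14, 15, 3, -9, 110, 112, 111, 38, 12, 50, 44, 12, 11, 50, 6, 28]
440 [6, 6, 101, 165, 97, 165, 163, 165, 163, 21, -9, 109, 110, 110, 24, 9, 44, 46, 11, 11, 48, 47, 5]
480 [185, 197, 96, 164, 103, 165, 130, 159, 153, 17, -9, 3, 5, 7, 13, 7, 13, 50, 12, 11, 11, 47, 6]
520 [203, 223, 1, -9, -9, 164, -9, 166, 165, 8, 5, 6, 5, 6, 
[... 1333 characters left out ...]
, 163, 19, 19, 111, 114, 109, 22, 8, 45, 46, 15, 14, 48, 43, 6]
480 [6, 9, 102, 167, 104, 170, 130, 163, 145, 18, 8, 6, -9, 9, 15, 7, 15, 49, 13, 13, 14, 50, 7]
520 [8, 225, -9, 5, 4, 163, -9, 163, 162, 7, 6, 7, 8, 9, 8, 10, 9, 49, 13, 51, 47, 49, 16]
560 [237, 237, 7, 10, 7, 7, 8, 8, 9, 7, 10, 16, 8, 10, 21, 16, 8, 52, 45, 49, 42, 7, 19]
600 [655, 653, 653, 653, 652, 654, 653, 653, 653, 654, 654, 653, 652, 653, 654, 655, 653, 653, 653, 654, 653, 653, 653]
640 [632, 633, 633, 633, 632, 631, 632, 751, 753, 747, 631, 631, 631, 632, 633, 632, 631, 632, 632, 631, 631, 632, 631]
680 [632, 701, 704, 632, 632, 631, 633, 748, 753, 751, 631, 746, 749, 632, 759, 760, 758, 631, 632, 727, 727, 709, 727]
```

Request:
servo_tool(
  moves=[0, 0, 0.1, 0, 0.6, 0, 0, 0.2, 0, 0.6, 0.63, -0.52, 0.2, 0.136, 0.6, 0.63, -0.52, 0.2, 0.136, 0.6, 0.63, -0.52, 0.2, 0.136, 0.6, 0.63, -0.52, 0.2, 0.136, 0.6, 0.63, -0.52, 0.2, 0.136, 0.6, 0.63, -0.52, 0.2, 0.136, 0.6, 0.63, -0.52, 0.2, 0.136, 0.6, 0.63, -0.52, 0.2, 0.136, 0.6, 0.63, -0.52, 0.2, 0.136, 0.6, 0.63, -0.52, 0.2, 0.136, 0.6],
)

```text
t: 1.1
eef_pos: [465.1, 378.5, 259.1]
tcp_rot: [-3.141, -0.001, -3.064]
ft_force: [0.5, 0.9, -0.2]
opening: 0.6
grip_force: 0.0
```

```bash
python3 - <<'E'
from h import *
np.set_printoptions(precision=1,suppress=True)
for n in("scene","top"):
    d=np.load(f"{n}0.npy").ravel();X=cloud(n,np.load(f"{n}0.npy")).reshape(-1,3);ok=d>0
    g=ok&(X[:,0]>440)&(X[:,0]<545)&(X[:,1]>425)&(X[:,1]<520)&(X[:,2]>150)&(X[:,2]<300);print("grinder min x,y",g.sum(),X[g].min(0) if g.any() else 0)
    q=ok&(abs(X[:,0]-463)<110)&(abs(X[:,1]+245)<100)&(X[:,2]>30)&(X[:,2]<56);r=q&(X[:,0]>390)
    print("tray",cv2.minAreaRect(X[q][:,:2].astype(np.float32)),cv2.minAreaRect(X[r][:,:2].astype(np.float32)))
p,d=read_camera("scene");p2,_=read_camera("top");cv2.imwrite("pics/c2.png",show(p[90:230,150:290],p2[110:250,150:290]))
E
```

```text
grinder min x,y 68 [472.8 467.3 174. ]
tray ((449.6202392578125, -242.123291015625), (164.4239959716797, 201.3579559326172), 78.82820129394531) ((462.6005859375, -244.8826446533203), (164.4005584716797, 175.4323272705078), 79.0477066040039)
grinder min x,y 9 [528.4 472.1 215.3]
tray ((450.8251953125, -241.93324279785156), (159.95887756347656, 204.33282470703125), 78.77179718017578) ((463.9130859375, -244.65505981445312), (159.96197509765625, 177.75454711914062), 78.8689956665039)
```

View pics/c2.png

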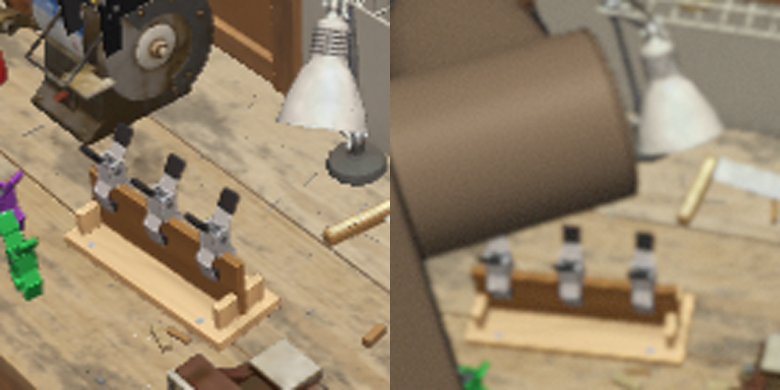

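Clamp positions are consistent across both views. The grinder stands close beside the left clamp, so I test the right-hand one first.

Request:
servo_tool(
  moves=[0.034, -0.431, 0, 0, 0.6, 0.034, -0.431, 0, 0, 0.6, 0.034, -0.431, 0, 0, 0.6, 0.034, -0.431, 0, 0, 0.6, 0.034, -0.431, 0, 0, 0.6, 0.034, -0.431, -0.1, 0, 0.6, 0.034, -0.431, -0.2, 0, 0.6, 0.034, -0.431, -0.2, 0, 0.6, 0.034, -0.431, -0.2, 0, 0.6, 0.034, -0.431, -0.2, 0, 0.6],
)

```text
t: 2.03
eef_pos: [477.9, 208.8, 181.4]
tcp_rot: [3.141, 0.002, -3.059]
ft_force: [1.6, 0.6, 0.3]
opening: 0.599
grip_force: 0.0
```

```bash
python3 - <<'E'
from h import *
print(state()['eef_pos'],state()['ft_force'])
p,d=read_camera("scene");p2,_=read_camera("top");cv2.imwrite("pics/c3.png",show(p[90:230,150:290],p2[110:250,150:290]))
E
```

```text
[477.8838322  208.84319157 181.39719161] [1.58746606 0.58302294 0.2946354 ]
```

View pics/c3.png

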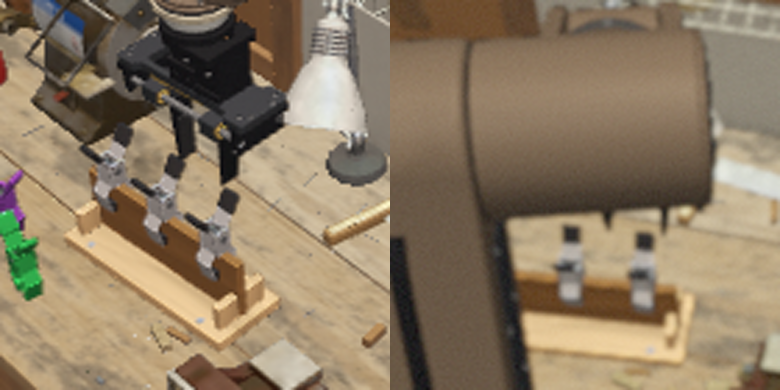

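The scene crop shows the gripper aligned with the rail above the right clamp, with its fingers at crop (185,130) and (228,165), clear of the lamp. Next I descend and close.

Request:
servo_tool(
  moves=[0, 0, -0.05, 0, 0.6, 0, 0, -0.1, 0, 0.6, 0, 0, -0.14, 0, 0.6, 0, 0, -0.17, 0, 0.6, 0, 0, -0.192, 0, 0.6, 0, 0, -0.192, 0, 0.6],
)

```text
t: 2.63
eef_pos: [477.4, 207.8, 102.6]
tcp_rot: [-3.142, -0.0, -3.06]
ft_force: [0.6, 0.5, 0.5]
opening: 0.598
grip_force: 0.0
```

Request:
servo_tool(
  moves=[0, 0, 0, 0, 0.2, 0, 0, 0, 0, 0.1, 0, 0, 0, 0, 0, 0, 0, 0, 0, 0, 0, 0, 0, 0, 0, 0, 0, 0, 0, 0, 0, 0, 0, 0, 0, 0, 0, 0, 0, 0],
)

```text
t: 3.3
eef_pos: [477.6, 207.7, 103.0]
tcp_rot: [3.141, 0.001, -3.06]
ft_force: [1.2, -0.5, 0.7]
opening: 0.097
grip_force: 0.4
```

Request:
servo_tool(
  moves=[0, 0, 0.0025, 0, 0, 0, 0, 0.0025, 0, 0],
)

```text
t: 3.47
eef_pos: [477.4, 207.6, 104.0]
tcp_rot: [3.142, -0.0, -3.06]
ft_force: [0.3, 0.2, 0.0]
opening: 0.011
grip_force: 0.0
```

```bash
python3 - <<'E'
from h import *
s=state();print(s['eef_pos'],s['opening'],s['grip_force'])
p,d=read_camera("scene");p2,_=read_camera("top");cv2.imwrite("pics/c4.png",show(p[110:220,165:275],p2[140:250,170:280]))
E
```

```text
[477.41365262 207.63567805 103.97151792] 0.010581813946848928 0.009668727117286835
```

View pics/c4.png

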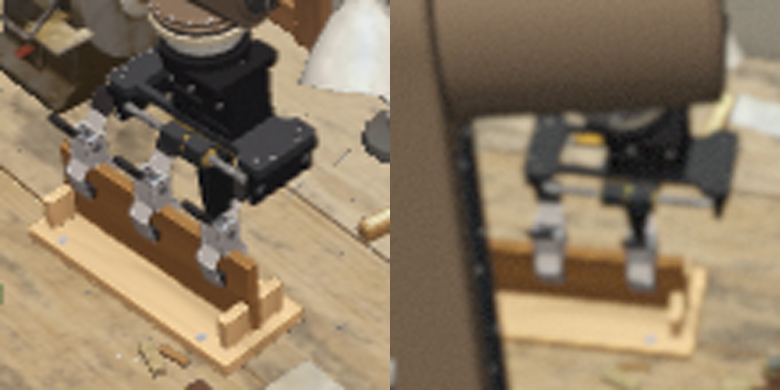

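```bash
python3 - <<'E'
from h import *
np.set_printoptions(precision=0,suppress=True,linewidth=200)
for n,u0 in(("scene",(150,196,216,242)),("top",(190,224,228,256))):
    p,d=read_camera(n);X=cloud(n,d);X0=cloud(n,np.load(n+"0.npy"))
    v0,v1,a,b=u0
    for v in range(v0,v1,3):
        print(n,v,"|",*[f"{X[v,u,0]:.0f},{X[v,u,1]:.0f},{X[v,u,2]:.0f}" + ("" if np.linalg.norm(X[v,u]-X0[v,u])>6 else "=") for u in range(a,b,3)])
E
```

```text
scene 150 | 444,204,237 449,197,238 456,191,238 459,181,242 456,163,255 458,152,260 467,149,257 470,140,260 476,134,261
scene 153 | 444,206,224 442,188,237 448,182,236 459,183,230 469,181,225 453,146,256 457,137,259 463,132,259 469,126,259
scene 156 | 588,411,1 443,191,223 446,180,228 451,172,230 452,160,236 621,368,8 448,127,260 453,120,261 459,114,261
scene 159 | 579,400,-1= 589,396,-4 463,204,191 467,195,194 479,197,186 452,146,234 447,127,249 450,117,254 459,114,250
scene 162 | 570,389,-3= 577,381,-2= 466,211,173 467,197,181 480,199,173 498,208,156= 454,137,227 450,118,242 465,123,230
scene 165 | 557,373,1 567,369,-2 468,215,157 465,196,171 481,202,158 496,206,146= 504,202,144 454,124,225 465,124,218
scene 168 | 446,216,158 447,203,166= 563,347,1= 467,200,156 479,200,148 491,201,140= 591,316,4 602,312,-0= 608,304,1
scene 171 | 476,261,98= 545,341,1= 454,198,153= 466,199,145 485,210,126= 491,202,128= 586,310,-3= 589,298,3 597,290,3=
scene 174 | 470,254,93= 474,243,98= 467,217,120= 468,204,128 474,196,129= 487,198,120= 576,299,-4= 582,290,-1= 588,281,0
scene 177 | 469,254,81= 470,2
[... 1640 characters left out ...]
,201,125= 568,221,-5= 567,210,-0= 573,201,-6 573,189,-3=
top 211 | 473,252,101= 475,242,101= 479,233,98= 471,220,113= 468,209,121= 472,200,118= 555,218,-4= 551,205,5= 557,197,-2= 559,186,-1=
top 214 | 470,253,87 472,243,88 469,231,95 467,220,102 470,211,99= 471,200,102 471,190,103 477,182,97= 478,172,100= 518,174,42
top 217 | 470,254,69= 473,245,68= 470,233,75= 473,224,74= 464,210,92 465,200,93 474,192,82= 477,183,80= 474,172,87= 512,173,33=
top 220 | 468,255,54= 469,245,55 470,235,57= 472,225,58= 459,209,81= 458,198,86= 476,194,61= 472,182,70= 477,174,65= 508,173,20
top 223 | 468,257,34= 471,247,34 471,236,37= 470,225,42= 476,217,36 475,206,41= 471,194,50 478,186,42= 471,173,56= 499,171,16=
```

The fingers shut without meeting anything. The depth data shows their tips near z≈128 while the TCP reads 104, so the real tips sit higher than reported. I'll lift off and measure the offset.

Request:
servo_tool(
  moves=[0, 0, 0, 0, 0.6, 0, 0, 0, 0, 0.6, 0, 0, 0, 0, 0.6, 0, 0, 0, 0, 0.6, 0, 0, 0, 0, 0.6, 0, 0, 0, 0, 0.6, 0, 0, 0, 0, 0.6, 0, 0, 0, 0, 0.6, 0, 0, 0.1, 0, 0.6, 0, 0, 0.2, 0, 0.6, 0, 0, 0.2, 0, 0.6, 0, 0, 0.2, 0, 0.6],
)

```text
t: 4.67
eef_pos: [478.2, 207.9, 185.7]
tcp_rot: [3.141, 0.004, -3.06]
ft_force: [-0.7, 0.3, 0.2]
opening: 0.602
grip_force: 0.0
```

```bash
python3 - <<'E'
from h import *
np.set_printoptions(precision=1,suppress=True,linewidth=200)
s=state();e=s['eef_pos'];print(e,s['opening'],s['joints'],s['ft_force'])
for n in("scene","top"):
    p,d=read_camera(n);X=cloud(n,d);X0=cloud(n,np.load(n+"0.npy"))
    m=(d>0)&(abs(X[...,0]-e[0])<18)&(abs(X[...,1]-e[1])<65)&(X[...,2]>170)&(X[...,2]<330)
    Y=X[m]
    for lo,hi in((-65,-12),(12,65)):
        k=Y[(Y[:,1]-e[1]>lo)&(Y[:,1]-e[1]<hi)]; k=k[np.argsort(k[:,2])]; print(n,len(k),"lowest",k[:6].tolist() and np.round(k[:6],0).tolist())
        f=k[k[:,2]<k[0,2]+35]; print("  x",np.percentile(f[:,0],[5,95]),"y",np.percentile(f[:,1],[5,95]))
    cv2.imwrite(f"pics/{n}5.png",p)
a=cv2.imread("pics/scene5.png")[60:220,150:310];b=cv2.imread("pics/top5.png")[110:270,150:310];cv2.imwrite("pics/c5.png",show(a,b))
E
```

```text
[478.2 207.9 185.7] 0.6023792611046361 [ 0.3  0.3  1.8  0.   1.  -1.4] [-0.7  0.3  0.2]
scene 97 lowest [[485.0, 178.0, 218.0], [481.0, 177.0, 221.0], [493.0, 178.0, 221.0], [475.0, 176.0, 221.0], [469.0, 172.0, 223.0], [484.0, 177.0, 223.0]]
  x [467.8 488.8] y [169.5 177.5]
scene 147 lowest [[473.0, 238.0, 219.0], [470.0, 239.0, 219.0], [465.0, 242.0, 220.0], [484.0, 237.0, 220.0], [480.0, 241.0, 221.0], [474.0, 238.0, 222.0]]
  x [463.7 484.6] y [233.2 241.7]
top 25 lowest [[474.0, 174.0, 219.0], [469.0, 173.0, 220.0], [470.0, 176.0, 224.0], [466.0, 175.0, 224.0], [469.0, 175.0, 230.0], [476.0, 171.0, 232.0]]
  x [466.4 474.7] y [169.9 176.5]
top 16 lowest [[468.0, 237.0, 216.0], [479.0, 236.0, 217.0], [480.0, 236.0, 221.0], [463.0, 238.0, 221.0], [482.0, 237.0, 222.0], [463.0, 234.0, 227.0]]
  x [461.5 480.4] y [234.5 239.6]
```

View pics/c5.png

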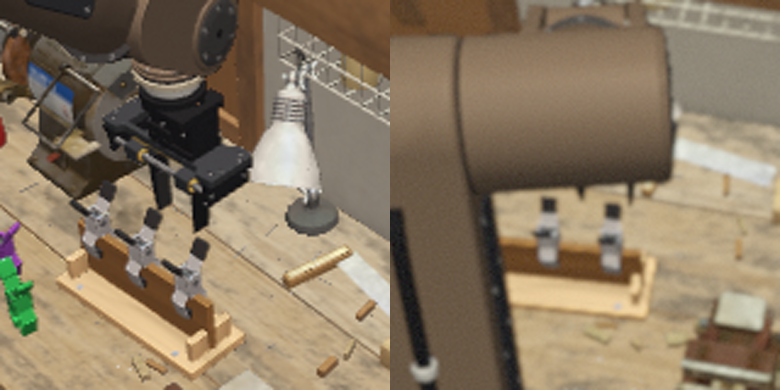

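The crop shows the open finger tips at (165,205) and (200,228), above the right clamp. By depth the tips are at z≈218 with the TCP reading 186, about 30 mm higher than reported. I'll descend to a TCP of about 76 and watch the force.

Request:
servo_tool(
  moves=[0, 0, -0.08, 0, 0.6, 0, 0, -0.16, 0, 0.6, 0, 0, -0.21, 0, 0.6, 0, 0, -0.235, 0, 0.6, 0, 0, -0.25, 0, 0.6, 0, 0, -0.25, 0, 0.6],
)

```text
t: 5.27
eef_pos: [477.0, 207.5, 82.7]
tcp_rot: [-3.141, -0.002, -3.06]
ft_force: [1.2, 0.4, 0.9]
opening: 0.603
grip_force: 0.0
```

Request:
servo_tool(
  moves=[0, 0, -0.01, 0, 0.6, 0, 0, -0.02, 0, 0.6, 0, 0, -0.02, 0, 0.6],
)

```text
t: 5.52
eef_pos: [477.5, 207.7, 75.9]
tcp_rot: [3.141, 0.0, -3.06]
ft_force: [-0.1, -0.5, -0.3]
opening: 0.601
grip_force: 0.0
```

Request:
servo_tool(
  moves=[0, 0, 0, 0, 0.2, 0, 0, 0, 0, 0.2, 0, 0, 0, 0, 0.2, 0, 0, 0, 0, 0.2, 0, 0, 0, 0, 0.2, 0, 0, 0, 0, 0.1, 0, 0, 0, 0, 0, 0, 0, 0, 0, 0, 0, 0, 0, 0, 0, 0, 0, 0, 0, 0],
)

```text
t: 6.35
eef_pos: [477.6, 208.3, 76.3]
tcp_rot: [3.14, 0.001, -3.06]
ft_force: [-1.3, 4.2, 4.0]
opening: 0.291
grip_force: 30.0
```

Gripped: the opening of 27.6 mm matches the cheek width. Now a gentle tug.

Request:
servo_tool(
  moves=[0, 0, 0, 0, 0, 0, 0, 0.001, 0, 0, 0, 0, 0.002, 0, 0, 0, 0, 0.002, 0, 0],
)

```text
t: 6.68
eef_pos: [477.5, 208.3, 76.3]
tcp_rot: [3.14, 0.0, -3.061]
ft_force: [0.6, 5.9, -6.8]
opening: 0.294
grip_force: 30.0
```

Request:
servo_tool(
  moves=[0, 0, 0.001, 0, 0, 0, 0, 0.002, 0, 0, 0, 0, 0.002, 0, 0],
)

```text
t: 6.93
eef_pos: [477.3, 208.2, 76.4]
tcp_rot: [3.141, -0.001, -3.061]
ft_force: [3.2, 7.0, -14.6]
opening: 0.293
grip_force: 29.9
```

It holds at about 14 N without moving, so the right clamp is sound. I'll relax, release and go to the middle one.

Request:
servo_tool(
  moves=[0, 0, -0.002, 0, 0, 0, 0, -0.004, 0, 0, 0, 0, -0.004, 0, 0.6, 0, 0, -0.004, 0, 0.6, 0, 0, -0.004, 0, 0.6, 0, 0, -0.004, 0, 0.6, 0, 0, -0.004, 0, 0.6, 0, 0, -0.004, 0, 0.6, 0, 0, -0.004, 0, 0.6],
)

```text
t: 7.68
eef_pos: [477.4, 207.6, 75.8]
tcp_rot: [3.142, -0.0, -3.06]
ft_force: [-0.7, 0.3, -0.2]
opening: 0.601
grip_force: 0.0
```

Request:
servo_tool(
  moves=[0, 0, 0.08, 0, 0.6, 0, 0, 0.16, 0, 0.6, 0, 0, 0.23, 0, 0.6, 0, 0, 0.23, 0, 0.6, -0.009, 0.1, 0.23, 0, 0.6, -0.018, 0.2, 0.23, 0, 0.6, -0.018, 0.214, 0.23, 0, 0.6, -0.018, 0.214, 0.23, 0, 0.6, -0.018, 0.214, 0.23, 0, 0.6],
)

```text
t: 8.43
eef_pos: [469.8, 293.0, 167.2]
tcp_rot: [-3.141, -0.001, -3.059]
ft_force: [0.1, -0.5, 0.5]
opening: 0.601
grip_force: 0.0
```

Request:
servo_tool(
  moves=[0, 0, -0.08, 0, 0.6, 0, 0, -0.16, 0, 0.6, 0, 0, -0.21, 0, 0.6, 0, 0, -0.22, 0, 0.6, 0, 0, -0.226, 0, 0.6, 0, 0, -0.226, 0, 0.6],
)

```text
t: 8.93
eef_pos: [470.7, 292.6, 77.9]
tcp_rot: [3.141, 0.0, -3.061]
ft_force: [0.3, 0.1, -1.0]
opening: 0.6
grip_force: 0.0
```

Request:
servo_tool(
  moves=[0, 0, 0, 0, 0.2, 0, 0, 0, 0, 0.2, 0, 0, 0, 0, 0.2, 0, 0, 0, 0, 0.2, 0, 0, 0, 0, 0.2, 0, 0, 0, 0, 0.1, 0, 0, 0, 0, 0, 0, 0, 0, 0, 0, 0, 0, 0, 0, 0, 0, 0, 0, 0, 0],
)

```text
t: 9.77
eef_pos: [470.5, 294.3, 78.2]
tcp_rot: [3.14, 0.002, -3.06]
ft_force: [-1.5, 4.8, 5.3]
opening: 0.293
grip_force: 30.0
```

Request:
servo_tool(
  moves=[0, 0, 0, 0, 0, 0, 0, 0.001, 0, 0, 0, 0, 0.002, 0, 0, 0, 0, 0.002, 0, 0],
)

```text
t: 10.1
eef_pos: [470.4, 294.3, 78.3]
tcp_rot: [3.14, 0.001, -3.06]
ft_force: [0.2, 6.3, -2.7]
opening: 0.295
grip_force: 30.0
```

Request:
servo_tool(
  moves=[0, 0, 0.001, 0, 0, 0, 0, 0.002, 0, 0, 0, 0, 0.002, 0, 0],
)

```text
t: 10.35
eef_pos: [470.2, 294.2, 78.3]
tcp_rot: [3.14, 0.0, -3.06]
ft_force: [2.6, 7.5, -11.6]
opening: 0.294
grip_force: 30.0
```

Request:
servo_tool(
  moves=[0, 0, 0.001, 0, 0, 0, 0, 0.001, 0, 0],
)

```text
t: 10.52
eef_pos: [470.2, 294.1, 78.5]
tcp_rot: [3.14, -0.0, -3.06]
ft_force: [3.0, 7.7, -15.7]
opening: 0.291
grip_force: 30.0
```

The middle clamp also holds above 11 N, so it is sound. I'll release it, rise, and check the grinder clearance for the left one.

Request:
servo_tool(
  moves=[0, 0, -0.003, 0, 0, 0, 0, -0.005, 0, 0, 0, 0, -0.005, 0, 0.6, 0, 0, -0.005, 0, 0.6, 0, 0, -0.005, 0, 0.6, 0, 0, -0.005, 0, 0.6, 0, 0, -0.005, 0, 0.6, 0, 0, -0.005, 0, 0.6, 0, 0, -0.005, 0, 0.6],
)

```text
t: 11.27
eef_pos: [470.2, 293.2, 77.4]
tcp_rot: [3.142, -0.0, -3.06]
ft_force: [0.1, 0.2, 0.1]
opening: 0.602
grip_force: 0.0
```

Request:
servo_tool(
  moves=[0, 0, 0.08, 0, 0.6, 0, 0, 0.16, 0, 0.6, 0, 0, 0.23, 0, 0.6, 0, 0, 0.23, 0, 0.6, 0, 0, 0.23, 0, 0.6],
)

```text
t: 11.68
eef_pos: [470.7, 293.4, 170.6]
tcp_rot: [3.141, 0.003, -3.06]
ft_force: [0.4, -0.3, -0.4]
opening: 0.601
grip_force: 0.0
```

```bash
python3 - <<'E'
from h import *
np.set_printoptions(precision=0,suppress=True,linewidth=200)
for n in("scene","top"):
  p,d=read_camera(n)
  for s,D in(("old",np.load(n+"0.npy")),("now",d)):
    X=cloud(n,D)[D>0]
    g=X[(X[:,0]>430)&(X[:,0]<560)&(X[:,1]>440)&(X[:,1]<500)&(X[:,2]>150)&(X[:,2]<300)]
    print(n,s,len(g)); print(g[np.argsort(g[:,1])][:14].tolist() and np.round(g[np.argsort(g[:,1])][:14]).tolist())
    print(np.round(g[np.argsort(g[:,0])][:8]).tolist())
E
```

```text
scene old 78
[[490.0, 467.0, 196.0], [524.0, 471.0, 214.0], [493.0, 471.0, 197.0], [519.0, 471.0, 208.0], [475.0, 472.0, 182.0], [528.0, 472.0, 215.0], [547.0, 472.0, 229.0], [515.0, 473.0, 205.0], [503.0, 473.0, 199.0], [502.0, 473.0, 195.0], [525.0, 473.0, 216.0], [538.0, 473.0, 217.0], [543.0, 473.0, 223.0], [489.0, 474.0, 186.0]]
[[473.0, 486.0, 179.0], [474.0, 476.0, 180.0], [475.0, 483.0, 180.0], [475.0, 472.0, 182.0], [476.0, 474.0, 177.0], [477.0, 497.0, 179.0], [477.0, 492.0, 178.0], [477.0, 499.0, 174.0]]
scene now 25
[[477.0, 468.0, 183.0], [495.0, 469.0, 197.0], [475.0, 472.0, 182.0], [480.0, 473.0, 183.0], [489.0, 473.0, 190.0], [494.0, 473.0, 192.0], [485.0, 474.0, 184.0], [485.0, 474.0, 188.0], [494.0, 475.0, 187.0], [477.0, 475.0, 183.0], [487.0, 475.0, 190.0], [504.0, 475.0, 193.0], [491.0, 477.0, 183.0], [478.0, 477.0, 173.0]]
[[471.0, 482.0, 183.0], [472.0, 489.0, 182.0], [475.0, 500.0, 179.0], [475.0, 478.0, 178.0], [475.0, 472.0, 182.0], [475.0, 489.0, 180.0], [476.0, 485.0, 178.0], [477.0, 480.0, 181.0]]
top old 32
[[543.0, 472.0, 227.0], [535.0, 473.0, 226.0], [548.0, 473.0, 230.0], [547.0, 473.0, 227.0], [531.0, 474.0, 215.0], [528.0, 475.0, 223.0], [545.0, 475.0, 219.0], [544.0, 475.0, 215.0], [535.0, 475.0, 216.0], [537.0, 475.0, 218.0], [542.0, 475.0, 227.0], [541.0, 476.0, 223.0], [550.0, 476.0, 238.0], [554.0, 476.0, 228.0]]
[[528.0, 475.0, 223.0], [531.0, 474.0, 215.0], [535.0, 475.0, 216.0], [535.0, 473.0, 226.0], [537.0, 475.0, 218.0], [541.0, 476.0, 223.0], [542.0, 475.0, 227.0], [543.0, 472.0, 227.0]]
top now 0
[]
[]
```

Request:
servo_tool(
  moves=[-0.008, 0.1, 0, 0, 0.7, -0.0155, 0.194, 0, 0, 0.7, -0.0155, 0.194, 0, 0, 0.7, -0.0155, 0.194, 0, 0, 0.7, -0.0155, 0.194, 0, 0, 0.7],
)

```text
t: 12.2
eef_pos: [463.4, 370.3, 168.0]
tcp_rot: [-3.14, -0.002, -3.06]
ft_force: [-0.5, -0.4, -0.2]
opening: 0.698
grip_force: 0.0
```

Request:
servo_tool(
  moves=[0, 0, -0.06, 0, 0.7, 0, 0, -0.12, 0, 0.7, 0, 0, -0.17, 0, 0.7, 0, 0, -0.21, 0, 0.7, 0, 0, -0.222, 0, 0.7, 0, 0, -0.222, 0, 0.7],
)

```text
t: 12.7
eef_pos: [463.7, 369.5, 79.4]
tcp_rot: [-3.14, -0.002, -3.061]
ft_force: [0.1, 0.4, -0.0]
opening: 0.7
grip_force: 0.0
```

Request:
servo_tool(
  moves=[0, 0, 0, 0, 0.2, 0, 0, 0, 0, 0.2, 0, 0, 0, 0, 0.2, 0, 0, 0, 0, 0.2, 0, 0, 0, 0, 0.2, 0, 0, 0, 0, 0.1, 0, 0, 0, 0, 0, 0, 0, 0, 0, 0, 0, 0, 0, 0, 0, 0, 0, 0, 0, 0, 0, 0, 0, 0, 0, 0, 0, 0, 0, 0],
)

```text
t: 13.7
eef_pos: [464.9, 372.3, 82.4]
tcp_rot: [3.139, 0.004, -3.06]
ft_force: [-0.1, 4.9, 8.4]
opening: 0.3
grip_force: 29.8
```

Request:
servo_tool(
  moves=[0, 0, 0.002, 0, 0, 0, 0, 0.004, 0, 0, 0, 0, 0.004, 0, 0],
)

```text
t: 13.95
eef_pos: [464.5, 371.1, 82.7]
tcp_rot: [3.141, 0.001, -3.06]
ft_force: [2.6, 2.0, 0.7]
opening: 0.299
grip_force: 29.6
```

Request:
servo_tool(
  moves=[0, 0, 0.002, 0, 0, 0, 0, 0.004, 0, 0, 0, 0, 0.006, 0, 0, 0, 0, 0.008, 0, 0, 0, 0, 0.008, 0, 0],
)

```text
t: 14.37
eef_pos: [464.2, 370.6, 85.5]
tcp_rot: [-3.141, -0.0, -3.06]
ft_force: [2.8, 0.0, -2.7]
opening: 0.296
grip_force: 29.3
```

It slides with about 3 N, so the left clamp is the tired one. I'll pull it off.

Request:
servo_tool(
  moves=[0, 0, 0.02, 0, 0, 0, 0, 0.04, 0, 0, 0, 0, 0.06, 0, 0, 0, 0, 0.08, 0, 0, 0, 0, 0.1, 0, 0, 0, 0, 0.14, 0, 0, 0, 0, 0.18, 0, 0, 0, 0, 0.24, 0, 0, 0, 0, 0.3, 0, 0, 0, 0, 0.35, 0, 0, 0, 0, 0.35, 0, 0],
)

```text
t: 15.28
eef_pos: [464.6, 371.6, 230.2]
tcp_rot: [3.139, 0.005, -3.06]
ft_force: [0.4, -0.2, -1.3]
opening: 0.297
grip_force: 29.6
```

```bash
python3 - <<'E'
from h import *
p,_=read_camera("scene");p2,_=read_camera("top");cv2.imwrite("pics/c6.png",show(p[60:220,130:290],p2[110:270,150:310]))
E
```

```text
(no output)
```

View pics/c6.png

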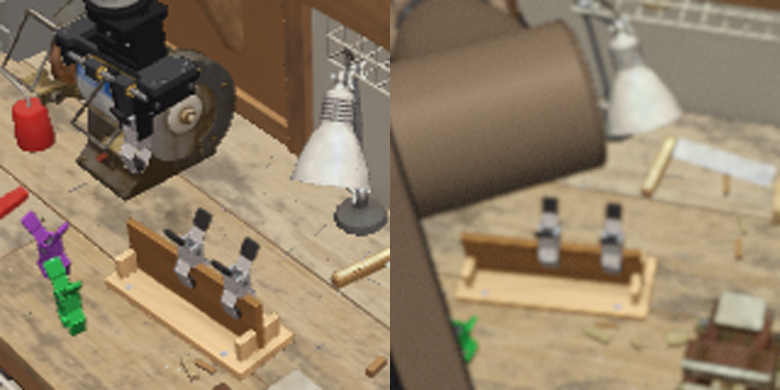

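The clamp hangs in the gripper at crop (135,145), and the other two are still seated at (190,250) and (235,280). I'll carry it to the tray.

Request:
servo_tool(
  moves=[0, -0.05, 0, 0, 0, 0, -0.12, 0, 0, 0, 0, -0.2, 0, 0, 0, 0, -0.28, 0, 0, 0, 0, -0.36, 0, 0, 0, 0, -0.44, 0, 0, 0, 0, -0.52, 0, 0, 0, 0, -0.6, 0, 0, 0, 0, -0.68, 0, 0, 0, 0, -0.74, 0, 0, 0, 0, -0.77, 0, 0, 0, 0, -0.77, 0, 0, 0],
)

```text
t: 16.38
eef_pos: [463.1, 60.9, 224.3]
tcp_rot: [3.141, -0.003, -3.063]
ft_force: [0.0, 0.3, -2.0]
opening: 0.295
grip_force: 29.6
```

Request:
servo_tool(
  moves=[0, -0.05, 0, 0, 0, 0, -0.12, 0, 0, 0, 0, -0.2, 0, 0, 0, 0, -0.28, 0, 0, 0, 0, -0.36, 0, 0, 0, 0, -0.44, 0, 0, 0, 0, -0.52, 0, 0, 0, 0, -0.6, 0, 0, 0, -0.01, -0.68, 0, 0, 0, -0.02, -0.74, 0, 0, 0, -0.02, -0.765, 0, 0, 0, -0.02, -0.765, 0, 0, 0],
)

```text
t: 17.38
eef_pos: [455.9, -244.0, 224.4]
tcp_rot: [3.14, -0.001, -3.062]
ft_force: [0.5, 0.6, -1.3]
opening: 0.293
grip_force: 29.6
```

Request:
servo_tool(
  moves=[0.04, 0, -0.04, 0, 0, 0.08, 0, -0.1, 0, 0, 0.08, 0, -0.18, 0, 0, 0.08, 0, -0.26, 0, 0, 0.08, 0, -0.34, 0, 0, 0.08, 0, -0.4, 0, 0, 0.08, 0, -0.44, 0, 0, 0.08, 0, -0.465, 0, 0, 0.08, 0, -0.465, 0, 0],
)

```text
t: 18.13
eef_pos: [487.5, -241.2, 37.6]
tcp_rot: [3.139, -0.003, -3.059]
ft_force: [0.4, 0.4, -2.5]
opening: 0.299
grip_force: 29.6
```

Request:
servo_tool(
  moves=[0, 0, -0.005, 0, 0, 0, 0, -0.01, 0, 0, 0, 0, -0.01, 0, 0],
)

```text
t: 18.38
eef_pos: [488.4, -243.1, 36.2]
tcp_rot: [-3.141, 0.001, -3.06]
ft_force: [0.7, 0.2, -0.5]
opening: 0.297
grip_force: 29.6
```

Request:
servo_tool(
  moves=[0, 0, -0.003, 0, 0, 0, 0, -0.006, 0, 0, 0, 0, -0.006, 0, 0],
)

```text
t: 18.63
eef_pos: [488.1, -243.3, 33.3]
tcp_rot: [-3.141, 0.0, -3.06]
ft_force: [-0.1, -0.5, -0.8]
opening: 0.299
grip_force: 29.6
```

Request:
servo_tool(
  moves=[0, 0, -0.003, 0, 0, 0, 0, -0.006, 0, 0, 0, 0, -0.006, 0, 0],
)

```text
t: 18.88
eef_pos: [487.9, -243.1, 30.5]
tcp_rot: [3.141, -0.0, -3.06]
ft_force: [-0.5, 0.3, -1.1]
opening: 0.296
grip_force: 29.6
```

Request:
servo_tool(
  moves=[0, 0, -0.003, 0, 0, 0, 0, -0.004, 0, 0, 0, 0, -0.004, 0, 0],
)

```text
t: 19.13
eef_pos: [488.0, -243.1, 28.9]
tcp_rot: [3.141, -0.0, -3.06]
ft_force: [0.6, 0.4, -1.6]
opening: 0.298
grip_force: 29.6
```

Request:
servo_tool(
  moves=[0, 0, -0.003, 0, 0, 0, 0, -0.006, 0, 0, 0, 0, -0.006, 0, 0],
)

```text
t: 19.38
eef_pos: [488.4, -243.3, 27.1]
tcp_rot: [-3.141, 0.001, -3.06]
ft_force: [-0.3, 1.2, 6.4]
opening: 0.297
grip_force: 29.7
```

Request:
servo_tool(
  moves=[0, 0, -0.003, 0, 0, 0, 0, -0.005, 0, 0, 0, 0, -0.005, 0, 0],
)

```text
t: 19.63
eef_pos: [489.1, -243.4, 26.6]
tcp_rot: [-3.14, 0.003, -3.06]
ft_force: [-1.8, 4.1, 22.7]
opening: 0.297
grip_force: 30.2
```

Request:
servo_tool(
  moves=[-0.01, 0, 0.001, 0, 0, -0.02, 0, 0.001, 0, 0, -0.03, 0, 0.001, 0, 0, -0.04, 0, 0, 0, 0, -0.05, 0, 0, 0, 0, -0.05, 0, 0, 0, 0],
)

```text
t: 20.13
eef_pos: [468.8, -243.5, 25.7]
tcp_rot: [-3.14, 0.003, -3.061]
ft_force: [2.2, 2.9, 9.4]
opening: 0.29
grip_force: 30.0
```

Request:
servo_tool(
  moves=[0, 0, 0, 0, 0.6, 0, 0, 0, 0, 0.6, 0, 0, 0, 0, 0.6, 0, 0, 0, 0, 0.6, 0, 0, 0, 0, 0.6, 0, 0, 0, 0, 0.6, 0, 0, 0, 0, 0.6, 0, 0, 0, 0, 0.6, 0, 0, 0, 0, 0.6],
)

```text
t: 20.88
eef_pos: [468.0, -243.2, 24.6]
tcp_rot: [3.141, -0.0, -3.06]
ft_force: [-0.3, -0.6, -0.3]
opening: 0.598
grip_force: 0.0
```

```bash
python3 - <<'E'
from h import *
p,_=read_camera("scene");p2,_=read_camera("top");cv2.imwrite("pics/c7.png",show(p[190:350,250:410],p2[190:310,320:440]))
E
```

```text
(no output)
```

View pics/c7.png

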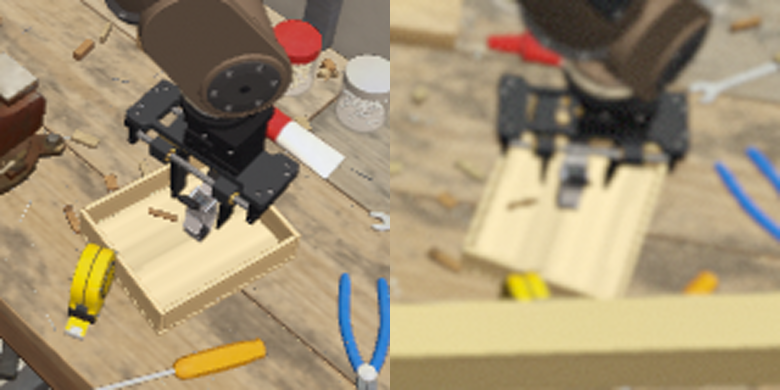

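The clamp stands in the tray between the open fingers, at scene crop (203,212). I'll retreat upward and look.

Request:
servo_tool(
  moves=[0, 0, 0.05, 0, 0.6, 0, 0, 0.12, 0, 0.6, 0, 0, 0.2, 0, 0.6, 0, 0, 0.28, 0, 0.6, 0, 0, 0.36, 0, 0.6, 0, 0.1, 0.45, 0, 0.6, 0, 0.2, 0.5, 0, 0.6, 0, 0.3, 0.5, 0, 0.6, 0, 0.4, 0.5, 0, 0.6, 0, 0.5, 0.5, 0, 0.6, 0, 0.5, 0.5, 0, 0.6, 0, 0.5, 0.5, 0, 0.6],
)

```text
t: 21.98
eef_pos: [467.8, -41.0, 225.0]
tcp_rot: [3.142, 0.001, -3.056]
ft_force: [0.1, 0.0, -0.0]
opening: 0.601
grip_force: 0.0
```

Request:
servo_tool(
  moves=[0, 0, 0, 0, 0.6, 0, 0, 0, 0, 0.6, 0, 0, 0, 0, 0.6, 0, 0, 0, 0, 0.6, 0, 0, 0, 0, 0.6, 0, 0, 0, 0, 0.6],
)

```text
t: 22.48
eef_pos: [468.0, -43.8, 224.5]
tcp_rot: [3.141, -0.0, -3.061]
ft_force: [0.7, -0.1, -0.1]
opening: 0.603
grip_force: 0.0
```

```bash
python3 - <<'E'
from h import *
p,_=read_camera("scene");p2,_=read_camera("top");cv2.imwrite("pics/c8.png",show(p[130:360,150:410],p2[180:310,170:420]))
E
```

```text
(no output)
```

View pics/c8.png

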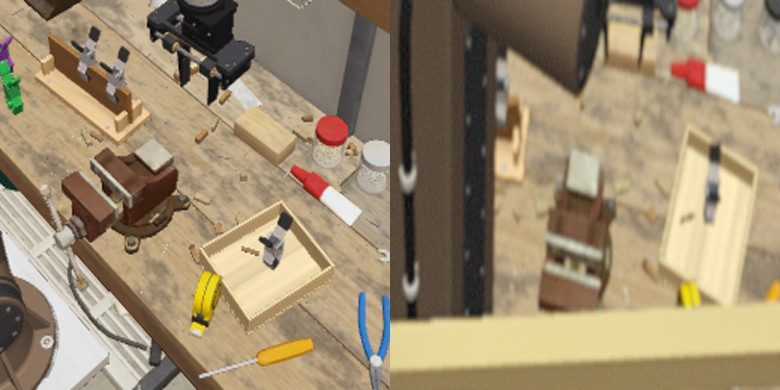

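The tired clamp is in the tray at scene crop (275,240), and the two sound clamps are on the rail at (88,50) and (118,70). A last numeric check for seating and stability before I hand in.

```bash
python3 - <<'E'
from h import *
np.set_printoptions(precision=0,suppress=True)
for i in range(2):
    p,d=read_camera("scene");X=cloud("scene",d)[d>0]
    for c in((470,293),(478,208),(475,-243)):
        k=X[(abs(X[:,0]-c[0])<60)&(abs(X[:,1]-c[1])<(40 if c[1]>0 else 60))&(X[:,2]>(106 if c[1]>0 else 20))&(X[:,2]<190)]
        print(i,c,len(k),np.percentile(k,[2,50,98],axis=0).tolist())
job_done()
E
```

```text
0 (470, 293) 192 [[440.3637445613139, 276.17040738696267, 109.19152226382825], [478.27643937377144, 289.2697706997293, 134.62884898311458], [500.9401712201471, 307.88262612544895, 163.92293440496783]]
0 (478, 208) 203 [[446.9034448452538, 191.6889145295243, 107.11947385666264], [484.29271814089105, 203.21587822045421, 135.1586731036882], [506.82767654866336, 219.86551004755157, 164.84500784001034]]
0 (475, -243) 386 [[434.83734689168966, -299.5407461962759, 21.959575189511405], [477.0293862992204, -247.2772766988713, 72.47953928245278], [534.2116454418799, -230.31159259201377, 106.50962980544736]]
1 (470, 293) 201 [[440.85167547454967, 276.4537875686894, 108.31825535817637], [477.32181551444245, 289.31453376366085, 133.93669606718507], [501.4053187028039, 307.2352936797386, 164.84514782904043]]
1 (478, 208) 203 [[446.8533648314221, 191.643829069085, 109.26831540405509], [483.7110281135023, 203.29954118944997, 136.42065383923187], [507.62256117803963, 219.6497110990316, 164.8867423441543]]
1 (475, -243) 373 [[434.3401144225485, -297.5658185148116, 23.055579827088536], [475.94040865189095, -246.60551085314523, 72.80329635301013], [534.2303035591898, -230.66182697969887, 106.04380883057523]]
the job is handed in; nothing more can be done
```

The left clamp was the tired one, sliding up at about 3 N, and it is now in the tray; the other two held at over 11 N and are still seated on the rail, and the job is handed in.

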